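Sweep the counters off the game board into the tray

TASK

The game is over: take hold of the sweeper block and wipe all five loose wooden counters off the game board into the open tray at its end, without touching the counters with the robot itself. Then stand the sweeper upright on the cleared playing field, between the rails, and let go of it. Leave the two remote controls and the steel dish where they are.

Things in the scene. Friction and masses are not known exactly. Their poses are not given: they have to be found in the camera images.
- board: Pale wooden game board, a slab fixed on the table, 176 mm (its x) by 270 mm (its y), its flat playing field 40 mm above the table. Two wooden rails, 8 mm wide and 6 mm higher than the field, run along its long edges, 160 mm apart in x; both short ends are open, and at first no counter lies within 38 mm of them. Origin: centre of its underside, at table height; z up.
- field (a point): Centre of the playing field, on its surface; axes as the board's.
- tray: Open wooden tray, fixed, butted against one short end of the board (either its +y or its -y end). 176 mm (x, along that end) by 90 mm (y) outside, 37 mm high, walls and floor 5 mm thick, so its rim lies 3 mm below the playing field. Origin: centre of its underside; axes parallel to the board's.
- case: Closed wooden case of the same outside size as the tray (176 by 90 by 37 mm), fixed at the other short end of the board: a flat top with a small brass plate, 3 mm below the field. Origin: centre of its underside; axes parallel to the board's.
- sweeper: Loose wooden sweeper block standing upright on the table, left or right of the game set: a base 140 mm long (its x), 36 mm thick (its y) and 30 mm high, with a straight upright grip on top of it, 80 mm long (x), 24 mm thick (y), from 30 to 82 mm above the underside. 0.11 to 0.23 kg. Origin: centre of its underside; z up.
- sweeper_grip (a point): Point in the middle of the sweeper's grip, 60 mm above the sweeper's underside.
- remote: Black remote control, 50 by 180 by 22 mm, loose, lying on the table on the other side of the game set from the sweeper; a bystander. Origin: centre of its underside, long axis y.
- remote2: Smaller black remote control, 45 by 150 by 22 mm, lying between robot and board; a bystander. Origin: centre of its underside, long axis y.
- dish: Round open steel dish, 96 mm across and 28 mm high, loose, between robot and board; a bystander. Origin: centre of its underside.
- counter1: Dark wooden counter (flat disc), one of five alike, 40 mm across, 12 mm thick, 12 g, at first lying loose on the playing field. Origin: centre of its underside.
- counter2: Dark wooden counter (flat disc), one of five alike, 40 mm across, 12 mm thick, 12 g, at first lying loose on the playing field. Origin: centre of its underside.
- counter3: Dark wooden counter (flat disc), one of five alike, 40 mm across, 12 mm thick, 12 g, at first lying loose on the playing field. Origin: centre of its underside.
- counter4: Dark wooden counter (flat disc), one of five alike, 40 mm across, 12 mm thick, 12 g, at first lying loose on the playing field. Origin: centre of its underside.
- counter5: Dark wooden counter (flat disc), one of five alike, 40 mm across, 12 mm thick, 12 g, at first lying loose on the playing field. Origin: centre of its underside.
Not all that is in view belongs to the job. Leave any white or yellow look-alike of the counter4 alone.

How it is judged:
By the outcome, as a careful person would: the job done as asked, in the order asked, and still so for the second after the job is handed in, with the robot touching nothing.
It also fails if it takes over 53 s, if anything falls off the work surface, if the arm or the gripper's body presses on something with over 40 N, if the wrist force passes 120 N, or if a joint passes its speed limit or range.

ROBOT

A 7-joint arm with a two-finger parallel gripper is mounted at the origin on the work surface. World frame = base frame: x ahead of the robot, y to its left, z up, the work surface at z = 0. Lengths are in mm, angles in rad, forces in N, time in s.
With the tool pointing down it reaches from about 425 to 925 mm from the base axis. Payload 6.8 kg.
Tool frame: the origin (TCP) lies between the finger pads; the fingertips stand 25 mm ahead of it and the grasp point (between the pads) lies 6 mm ahead of it; z points along the fingers, y is the line along which they close (so a half turn about z gives the same grasp; the last joint's range is limited). The gripper opens to 88 mm and grips with 3 to 60 N. Pads are 20 mm wide; open, the fingers measure 115 mm over their backs; the gripper's body (75 mm by 178 mm) begins 61 mm behind the grasp point.
Start: joints at [-1.299, 0.477, 0.022, 1.555, -0.011, 1.109, -0.083], TCP at [250.244, 626.917, 247.664] pointing down, gripper open.
Joint ranges: [-2.96, 2.96], [-0.34, 2.1], [-1.41, 1.46], [0.24, 2.44], [-1.37, 4.51], [0.17, 1.92], [-2.96, 2.96]. Speed limits (rad/s): [2.39, 2.39, 3.14, 3.14, 3.14, 3.14, 3.14].

INTERFACE

Orientations are given as a unit quaternion [w, x, y, z].
In Python, from workcell import robot gives the robot as it stands.
- The arm moves only by the tool carry_out, never from a script. Its argument "plan" is a list of rows, each a list of 5 numbers: the shift along the tool's x, y, z in units of 0.025 m (1.0 is 0.025 m), then the turn about the tool's z in units of 6 degrees (1.0 is 6 degrees), then the opening, from 0 (shut) to 1 (fully open). A call has 1 to 10 rows; each row shifts and turns the commanded pose from where the row before left it, along the tool's axes as they then stand; what a row does not reach is not made up. A row lasts 1/8 s, in which the tool goes at most 62.5 mm and 10.7 degrees, less where a joint would pass 70% of its speed; a pose out of reach is approached as far as the arm can. A call with a number of a shift or a turn outside -1 to 1 is refused whole. A call with a gripper value outside its range is refused whole. The fingers move at their own pace and stop on an object; the grip force is fixed at half the most. Time passes only in rows, so rows that do not move let the fingers close. It gives the time, the measured TCP pose, the force, the opening and the grip force at its end, in the units of the state.
- robot.read_state(): the state, without advancing time (a new reading comes with each control period).
- robot.snapshot(name): name is "scene" or "top" or "wrist"; returns a dict with "frame" (400x640x3 uint8, red, green, blue), "fovy" (degrees; the focal length in pixels is half the picture's height over the tangent of half this angle, whatever the lens; pixels are square), "cx", "cy" (the principal point, pixels), "R" (3x3) and "t" (3): a world point X has camera coordinates R X + t. Camera axes: x right, y down, z forward; pixel columns grow to the right and rows downward; lengths in mm; the calibration is good to about 2 mm. The wrist camera is an equidistant fisheye: a pixel r from the principal point sees the ray r / f radians off the axis. A picture is of the moment at which its call begins. There is no depth.
- robot.hand_in(): hands the job in; it is judged then, once.
The state is a dict: "time_s": time; "joint_pos": joint angles; "qd": joint speeds; "effort": joint torques, N m; "ee_pos": TCP position; "orientation": TCP orientation; "force": force on the tool from outside, world axes, zero at the start; "moment": the same for the moment, N m; "width": opening from 0.0 (shut) to 1.0 (fully open); "grasp_force": force on a finger pad.
Only numpy, scipy, OpenCV 4.12 (cv2) and the standard library are available. Lean on these libraries where they do the work, as an engineer would, in place of code of your own. Each camera call takes 0.05 s, during which the arm holds its last target. There are 200 camera calls.

## Working session

There is one attempt and no reset: what is moved stays moved. The work goes in short steps, Python scripts to look and compute and a tool call to move; the robot and the scene stay as the last step left them, time stands still between calls to the robot, and variables do not carry over. Pictures are saved under pics/ and viewed, at most 10 in all, crops included, and the job is handed in when it is done.

Besides the shell and the picture viewer there is one more tool, called after "Request:" in YAML: its name, and indented under it one key for each argument. carry_out: Moves the arm, as the interface text tells. Its arguments: {"type":"object","properties":{"plan":{"type":"array","items":{"type":"array","items":{"type":"number"}}}},"required":["plan"]}

```bash
mkdir -p pics; ls; cat > h.py <<'E'
import numpy as np, cv2
from workcell import robot
def ray(s,u,v):
    f=200/np.tan(np.radians(s["fovy"])/2); R=np.array(s["R"]); t=np.array(s["t"])
    d=np.array([(u-s["cx"])/f,(v-s["cy"])/f,1.]); return -R.T@t, R.T@d
def on(s,u,v,z):
    o,d=ray(s,u,v); return o+d*(z-o[2])/d[2]
def proj(s,X):
    f=200/np.tan(np.radians(s["fovy"])/2); c=np.array(s["R"])@X+np.array(s["t"]); return s["cx"]+f*c[0]/c[2], s["cy"]+f*c[1]/c[2]
def snap(n,fn=None):
    s=robot.snapshot(n)
    if fn: cv2.imwrite("pics/"+fn,s["frame"][:,:,::-1])
    return s
E
python3 - <<'E'
from h import *
for n in("scene","top"):
    s=snap(n,n+"0.png"); print(n,s["fovy"],s["cx"],s["cy"],ray(s,s["cx"],s["cy"]))
print(robot.read_state())
E
```

```text
pics
scene 50.49204815778867 327.1994310981721 205.85516946901294 (array([1045.19022605,  562.31335099,  781.30735104]), array([-0.49109805, -0.54045564, -0.6831767 ]))
top 44.55782797355465 323.0769098402905 202.9727068632247 (array([ 357.22873742,   17.66326768, 1172.01978259]), array([ 0.18622234, -0.00242927, -0.98250462]))
{'time_s': 0.1, 'joint_pos': array([-1.29907449,  0.47768341,  0.02234321,  1.55628273, -0.01146119,
        1.10931973, -0.08309428]), 'qd': array([ 0.00106557, -0.00255665, -0.00036522, -0.00125285, -0.00140795,
        0.0010996 , -0.00113298]), 'effort': array([ 4.34687987e-03, -5.84090710e+01,  1.54000450e+00, -2.73311573e+01,
       -5.41997468e-02,  1.31382744e-02,  4.91095454e-05]), 'ee_pos': array([250.099158  , 626.44488144, 246.83125819]), 'orientation': array([-7.50782462e-05,  1.88750105e-01,  9.82024840e-01, -7.78927026e-04]), 'force': array([ 0.69676315, -0.12977632,  0.67579203]), 'moment': array([-0.00289334,  0.04515271,  0.05360011]), 'grasp_force': 0.0, 'width': 1.0010716754312483}
```

View pics/top0.png

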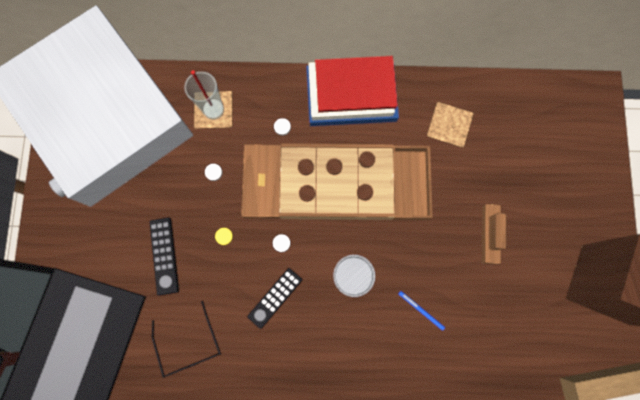

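View pics/scene0.png

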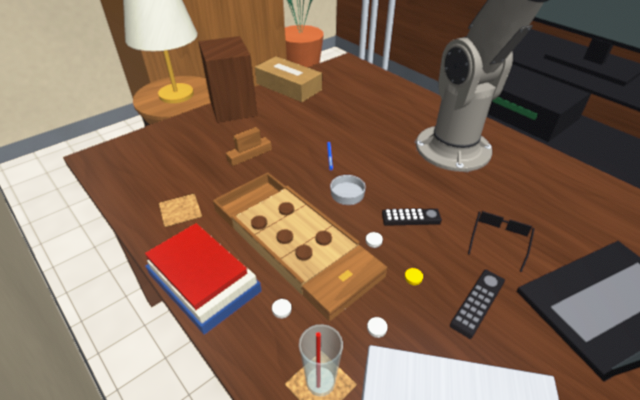

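The top view shows the board at px (280–394, 146–217) with five dark counters on it. The open tray is at its right (-y) end, px 394–432. The case with the brass plate is on the left, and the sweeper is at px (495, 234). The scene view agrees: tray at (240,200), sweeper at (248,148). The white and yellow discs lie off the board, so I'll leave them alone. Next I'll measure and make an enlarged crop.

```bash
python3 - <<'E'
from h import *
s=snap("top"); f=s["frame"]; hsv=cv2.cvtColor(f,cv2.COLOR_RGB2HSV)
for p in [(255,160),(260,200),(285,155),(365,175),(410,180),(490,215),(490,250),(501,230),(470,230),(334,167)]: print(p,f[p[1],p[0]],hsv[p[1],p[0]])
c=f[130:280,230:530]; cv2.imwrite("pics/crop.png",cv2.resize(c,None,fx=2.6,fy=2.6,interpolation=cv2.INTER_CUBIC)[:,:,::-1])
E
```

```text
(255, 160) [188 132  91] [ 13 132 188]
(260, 200) [189 131  87] [ 13 138 189]
(285, 155) [218 179 132] [ 16 101 218]
(365, 175) [238 207 153] [ 19  91 238]
(410, 180) [155 106  72] [ 12 137 155]
(490, 215) [163 115  81] [ 12 128 163]
(490, 250) [157 110  76] [ 13 132 157]
(501, 230) [171 116  79] [ 12 137 171]
(470, 230) [107  70  50] [ 11 136 107]
(334, 167) [110  70  52] [  9 134 110]
```

View pics/crop.png

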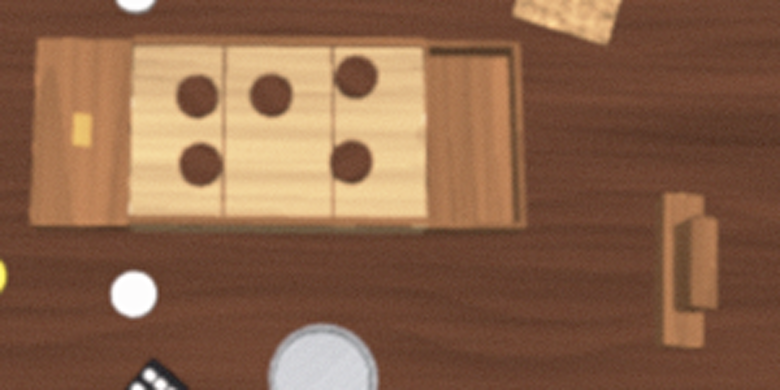

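```bash
cat >> h.py <<'E'
def wpts(s,mask,z):
    cs,_=cv2.findContours(mask.astype(np.uint8),cv2.RETR_EXTERNAL,cv2.CHAIN_APPROX_NONE)
    c=max(cs,key=cv2.contourArea).reshape(-1,2); return np.array([on(s,u,v,z)[:2] for u,v in c],np.float32)
E
python3 - <<'E'
from h import *
s=snap("top"); f=s["frame"]; hsv=cv2.cvtColor(f,cv2.COLOR_RGB2HSV)
m=(hsv[...,1]<120)&(hsv[...,2]>185); m[:,:240]=0;m[:,420:]=0;m[:140]=0;m[225:]=0
print("field",cv2.minAreaRect(wpts(s,m,40)))
C=lambda u,v,z:on(s,230+(u+.5)/2.6-.5,130+(v+.5)/2.6-.5,z)[:2].round(1)
for n,p,z in [("field",[(131,45),(425,46),(427,218),(128,218)],40),("case",[(37,38),(30,225)],37),("trayouter",[(520,42),(525,227)],37),
 ("base top",[(663,193),(704,195),(704,347),(663,346)],30),("grip top",[(692,216),(717,217),(717,310),(692,307)],82),("counters",[(197,96),(271,95),(356,77),(352,162),(201,164)],52)]:
    q=[C(*a,z) for a in p]; print(n,q,np.mean(q,0))
m=(hsv[...,2]>132)&(np.indices((400,640))[1]>480)&(np.indices((400,640))[1]<508); m[:200]=0;m[270:]=0
r=wpts(s,m,30);print("sw",r.min(0),r.max(0))
# left edge & top/bottom rows: fit line to base left edge
ys=np.arange(210,258);xs=[np.argmax(m[y]) for y in ys]; P=np.array([on(s,x,y,30)[:2] for x,y in zip(xs,ys)]);print("angle dy/dx",np.polyfit(P[:,0],P[:,1],1), P[:3],P[-3:])
E
```

```text
field ((628.083984375, -16.492462158203125), (159.08255004882812, 273.63970947265625), 1.3372174501419067)
field [array([706.7, 121.6]), array([ 712.3, -151.3]), array([ 550.4, -152.4]), array([544.1, 118. ])] [628.375 -16.025]
case [array([712.3, 209.5]), array([536.1, 206.6])] [624.2  208.05]
trayouter [array([ 719.3, -240.4]), array([ 544.7, -241.7])] [ 632.   -241.05]
base top [array([ 580.4, -370.7]), array([ 579.4, -408.3]), array([ 440.6, -402. ]), array([ 440.6, -365.1])] [ 510.25  -386.525]
grip top [array([ 550.4, -377.5]), array([ 550. , -399.4]), array([ 468.8, -395.5]), array([ 470.8, -374.1])] [ 510.    -386.625]
counters [array([656.1,  58.5]), array([658.7,  -8.8]), array([677.6, -86.2]), array([598. , -83.1]), array([593. ,  53.1])] [636.68 -13.3 ]
sw [ 440.53503 -418.0638 ] [ 580.87805 -366.0225 ]
angle dy/dx [-3.96002758e-02 -3.48409911e+02] [[ 565.71536561 -370.81239588]
 [ 563.29770209 -370.71665573]
 [ 560.88191259 -370.6209898 ]] [[ 458.7453778  -366.57635486]
 [ 456.40993593 -366.48387072]
 [ 454.07627332 -366.39145703]]
```

Request:
carry_out:
  plan:
    - [0, 0, 0, -0.8, 1]
    - [0, 0, 0, -0.8, 1]
    - [0, 0, 0, -0.8, 1]
    - [0, 0, 0, -0.85, 1]
    - [-1, -1, 0, 0, 1]
    - [-1, -1, 0, 0, 1]
    - [-1, -1, 0, 0, 1]
    - [-1, -1, 0, 0, 1]
    - [-1, -1, 0, 0, 1]
    - [-1, -1, 0, 0, 1]

```text
time_s: 1.45
ee_pos: [394.9, 470.1, 247.6]
orientation: [-0.0, 0.02, 1.0, -0.0]
force: [-0.8, -0.0, -0.0]
width: 1.002
grasp_force: 0.0
```

Request:
carry_out:
  plan:
    - [-1, -1, 0, 0, 1]
    - [-1, -1, 0, 0, 1]
    - [-1, -1, 0, 0, 1]
    - [-1, -1, 0, 0, 1]
    - [-1, -1, 0, 0, 1]
    - [-1, -1, 0, 0, 1]
    - [-0.5, -1, 0, 0, 1]
    - [-0.5, -1, 0, 0, 1]
    - [0, -1, 0, 0, 1]
    - [0, -1, 0, 0, 1]

```text
time_s: 2.7
ee_pos: [558.6, 213.3, 247.4]
orientation: [-0.0, 0.02, 1.0, -0.0]
force: [-0.4, -0.1, 0.1]
width: 1.005
grasp_force: 0.0
```

Request:
carry_out:
  plan:
    - [0, -1, 0, 0, 1]
    - [0, -1, 0, 0, 1]
    - [0, -1, 0, 0, 1]
    - [0, -1, 0, 0, 1]
    - [0, -1, 0, 0, 1]
    - [0, -1, 0, 0, 1]
    - [0, -1, 0, 0, 1]
    - [0, -1, 0, 0, 1]
    - [0, -1, 0, 0, 1]
    - [0, -1, 0, 0, 1]

```text
time_s: 3.95
ee_pos: [548.4, -36.1, 247.6]
orientation: [-0.0, 0.02, 1.0, 0.0]
force: [0.3, -0.8, -0.1]
width: 0.999
grasp_force: 0.0
```

Request:
carry_out:
  plan:
    - [0.1, -1, 0, 0, 1]
    - [0.1, -1, 0, 0, 1]
    - [0.1, -1, 0, 0, 1]
    - [0.1, -1, 0, 0, 1]
    - [0.1, -1, 0, 0, 1]
    - [0.1, -1, 0, 0, 1]
    - [0.1, -1, 0, 0, 1]
    - [0.1, -1, 0, 0, 1]
    - [0.1, -1, 0, 0, 1]
    - [0.06, -1, 0, 0, 1]

```text
time_s: 5.2
ee_pos: [514.7, -284.6, 247.6]
orientation: [-0.0, 0.02, 1.0, 0.0]
force: [-0.2, -0.2, 0.8]
width: 1.0
grasp_force: 0.0
```

Request:
carry_out:
  plan:
    - [0, -1, 0, 0, 1]
    - [0, -1, 0, 0, 1]
    - [0, -1, 0.5, 0, 1]
    - [0, -1, 0.5, 0, 1]
    - [0, 0, 1, 0, 1]
    - [0, 0, 0.5, 0, 1]
    - [0, 0, 0, 0, 1]

```text
time_s: 6.08
ee_pos: [511.1, -383.1, 184.3]
orientation: [-0.001, 0.019, 1.0, 0.001]
force: [0.5, -0.3, -0.8]
width: 0.999
grasp_force: 0.0
```

```bash
python3 - <<'E'
from h import *
print(robot.read_state()["ee_pos"],robot.read_state()["orientation"])
snap("scene","s1.png")
E
```

```text
[ 511.05848315 -383.1490405   184.34288874] [-8.16239967e-04  1.93424636e-02  9.99812310e-01  7.39437308e-04]
```

View pics/s1.png

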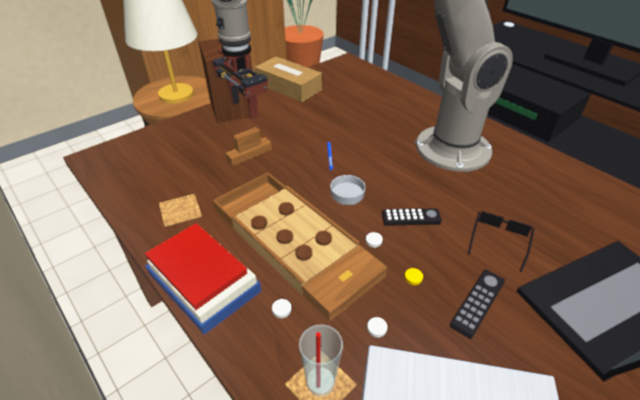

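The gripper (240,80) is above the sweeper (248,148), and nothing else has moved. Now I'll descend and grasp.

Request:
carry_out:
  plan:
    - [0.03, -0.14, 1, 0, 1]
    - [0, 0, 1, 0, 1]
    - [0, 0, 1, 0, 1]
    - [0, 0, 1, 0, 1]
    - [0, 0, 0.69, 0, 1]
    - [0, 0, 0, 0, 1]
    - [0, 0, 0, 0, 0]
    - [0, 0, 0, 0, 0]
    - [0, 0, 0, 0, 0]
    - [0, 0, 0, 0, 0]

```text
time_s: 7.38
ee_pos: [510.8, -387.7, 68.2]
orientation: [0.0, 0.02, 1.0, -0.0]
force: [0.4, 0.5, -0.4]
width: 0.583
grasp_force: 0.0
```

Request:
carry_out:
  plan:
    - [0, 0, 0, 0, 0]
    - [0, 0, 0, 0, 0]

```text
time_s: 7.62
ee_pos: [510.7, -387.6, 67.9]
orientation: [-0.0, 0.02, 1.0, 0.0]
force: [-0.1, 0.4, 0.3]
width: 0.357
grasp_force: 0.0
```

Request:
carry_out:
  plan:
    - [0, 0, 0, 0, 0]
    - [0, 0, 0, 0, 0]
    - [0, 0, 0, 0, 0]
    - [0, 0, 0, 0, 0]

```text
time_s: 8.12
ee_pos: [510.6, -387.6, 67.8]
orientation: [-0.0, 0.02, 1.0, 0.0]
force: [-0.4, 0.3, -0.3]
width: 0.27
grasp_force: 30.0
```

Request:
carry_out:
  plan:
    - [0, 0, -0.5, 0, 0]
    - [0, 0, -1, 0, 0]
    - [0, 0, -1, 0, 0]
    - [0, 0, -1, 0, 0]
    - [0, 0, -1, 0, 0]
    - [0, 0, 0, 0, 0]

```text
time_s: 8.88
ee_pos: [511.7, -388.6, 183.0]
orientation: [0.002, 0.02, 1.0, -0.001]
force: [-0.6, 0.3, -1.6]
width: 0.27
grasp_force: 30.0
```

```bash
python3 - <<'E'
from h import *
st=robot.read_state();print(st["ee_pos"],st["orientation"],st["force"])
snap("scene","s2.png")
s=snap("wrist");print(s["frame"].shape)
E
```

```text
[ 511.69416497 -388.62031342  182.99929611] [ 0.00205649  0.01983475  0.99980048 -0.00116097] [-0.55850718  0.30321525 -1.59352606]
(400, 640, 3)
```

View pics/s2.png

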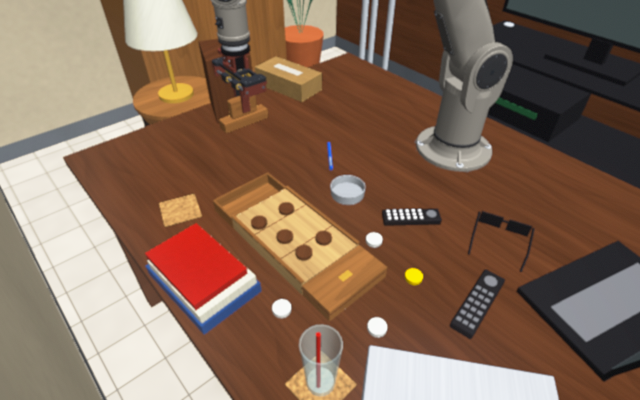

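The sweeper is held upright (width 0.27, about 24 mm) and lifted. Next I carry it to the case end of the field.

Request:
carry_out:
  plan:
    - [0, 0, 0, -0.59, 0]
    - [-0.25, 0.5, 0, 0, 0]
    - [-0.25, 1, 0, 0, 0]
    - [-0.25, 1, 0, 0, 0]
    - [-0.25, 1, 0, 0, 0]
    - [-0.25, 1, 0, 0, 0]
    - [-0.25, 1, 0, 0, 0]
    - [-0.25, 1, 0, 0, 0]
    - [-0.25, 1, 0, 0, 0]
    - [-0.25, 1, 0, 0, 0]

```text
time_s: 10.22
ee_pos: [562.0, -171.7, 179.5]
orientation: [-0.001, -0.011, 1.0, 0.0]
force: [-0.5, -0.9, -1.3]
width: 0.27
grasp_force: 30.0
```

Request:
carry_out:
  plan:
    - [-0.25, 1, 0, 0, 0]
    - [-0.25, 1, 0, 0, 0]
    - [-0.25, 1, 0, 0, 0]
    - [-0.25, 1, 0, 0, 0]
    - [-0.25, 1, 0, 0, 0]
    - [-0.25, 1, 0, 0, 0]
    - [-0.25, 1, 0, 0, 0]
    - [-0.25, 1, 0, 0, 0]
    - [-0.25, 1, 0, 0, 0]
    - [-0.25, 1, 0, 0, 0]

```text
time_s: 11.48
ee_pos: [618.4, 79.5, 179.5]
orientation: [-0.001, -0.011, 1.0, 0.0]
force: [0.4, 0.1, -2.1]
width: 0.271
grasp_force: 30.0
```

Request:
carry_out:
  plan:
    - [-0.26, 0.88, 0, 0, 0]
    - [0, 0, 0, 0, 0]
    - [0, 0, 0, 0, 0]

```text
time_s: 11.85
ee_pos: [624.8, 98.4, 180.1]
orientation: [-0.0, -0.011, 1.0, -0.0]
force: [0.2, -0.5, -1.4]
width: 0.273
grasp_force: 30.0
```

```bash
python3 - <<'E'
from h import *
st=robot.read_state();print(st["ee_pos"],st["orientation"],st["force"])
s=snap("top"); f=s["frame"]
c=f[100:260,220:460]; cv2.imwrite("pics/c3.png",cv2.resize(c,None,fx=3.2,fy=3.2,interpolation=cv2.INTER_CUBIC)[:,:,::-1])
E
```

```text
[624.75890875  98.40284298 180.10363741] [-3.41479843e-04 -1.06029540e-02  9.99943611e-01 -4.85570362e-04] [ 0.22944779 -0.49191755 -1.42913844]
```

View pics/c3.png

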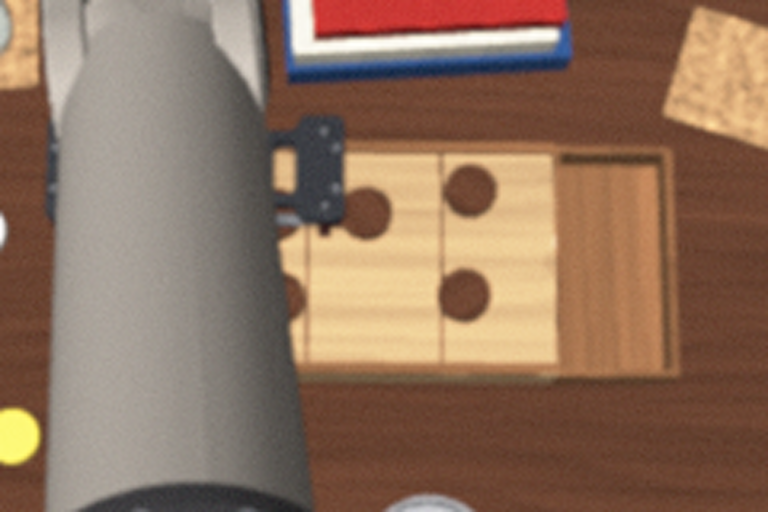

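The arm hides the sweeper here; the board, counters and tray (crop 555–675, 150–375) are unchanged. I'll lower it.

Request:
carry_out:
  plan:
    - [-0.05, 0, 0.9, 0, 0]
    - [0, 0, 0.9, 0, 0]
    - [0, 0, 0.5, 0, 0]
    - [0, 0, 0.3, 0, 0]
    - [0, 0, 0, 0, 0]
    - [0, 0, 0, 0, 0]

```text
time_s: 12.65
ee_pos: [626.8, 99.5, 116.1]
orientation: [0.001, -0.011, 1.0, 0.0]
force: [0.0, -0.3, -1.6]
width: 0.271
grasp_force: 30.0
```

```bash
python3 - <<'E'
from h import *
st=robot.read_state();print(st["ee_pos"],st["orientation"],st["force"])
f=snap("scene")["frame"]
c=f[110:320,180:430]; cv2.imwrite("pics/c4.png",cv2.resize(c,None,fx=2.8,fy=2.8,interpolation=cv2.INTER_CUBIC)[:,:,::-1])
E
```

```text
[626.81940164  99.5245524  116.12373799] [ 5.66712390e-04 -1.10512526e-02  9.99938764e-01  1.32032030e-04] [ 0.04811773 -0.34208739 -1.57738374]
```

View pics/c4.png

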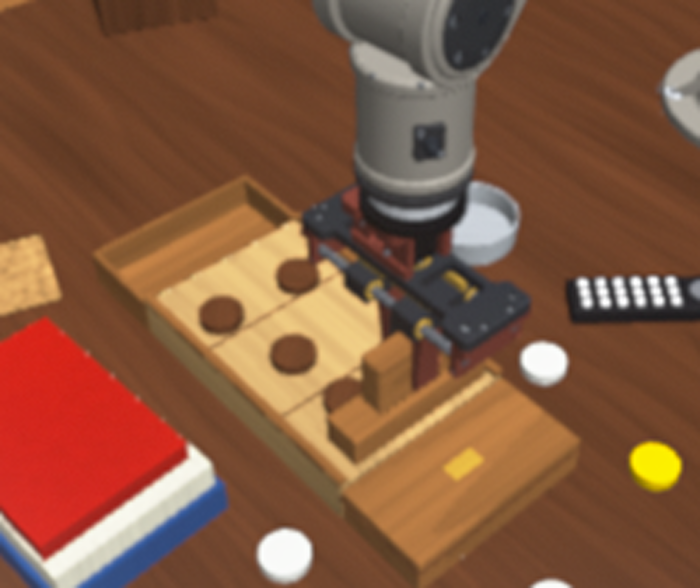

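Request:
carry_out:
  plan:
    - [0, 0, 0.26, 0, 0]
    - [0, 0, 0, 0, 0]
    - [0, -0.5, 0, 0, 0]
    - [0, -0.5, 0, 0, 0]
    - [0, -0.5, 0, 0, 0]
    - [0, -0.5, 0, 0, 0]
    - [0, -0.5, 0, 0, 0]
    - [0, -0.5, 0, 0, 0]

```text
time_s: 13.7
ee_pos: [628.1, 23.7, 109.0]
orientation: [0.0, -0.011, 1.0, 0.0]
force: [-0.0, 0.6, -0.9]
width: 0.272
grasp_force: 30.0
```

Request:
carry_out:
  plan:
    - [0, -0.5, 0, 0, 0]
    - [0, -0.5, 0, 0, 0]
    - [0, -0.5, 0, 0, 0]
    - [0, -0.5, 0, 0, 0]
    - [0, -0.5, 0, 0, 0]
    - [0, -0.5, 0, 0, 0]

```text
time_s: 14.45
ee_pos: [629.7, -51.2, 108.9]
orientation: [-0.0, -0.011, 1.0, 0.0]
force: [0.1, -0.3, -1.1]
width: 0.275
grasp_force: 30.0
```

Request:
carry_out:
  plan:
    - [0, -0.4, 0, 0, 0]
    - [0, -0.4, 0, 0, 0]
    - [0, -0.4, 0, 0, 0]
    - [0, -0.4, 0, 0, 0]
    - [0, -0.4, 0, 0, 0]
    - [0, -0.4, 0, 0, 0]
    - [0, -0.4, 0, 0, 0]
    - [0, -0.4, 0, 0, 0]
    - [0, -0.4, 0, 0, 0]
    - [0, 0, 0, 0, 0]

```text
time_s: 15.7
ee_pos: [631.5, -141.9, 108.9]
orientation: [-0.0, -0.01, 1.0, -0.0]
force: [-0.5, 0.3, -1.1]
width: 0.274
grasp_force: 30.0
```

```bash
python3 - <<'E'
from h import *
f=snap("scene")["frame"]
st=robot.read_state();print(st["ee_pos"],st["orientation"],st["force"])
c=f[110:320,180:430]; cv2.imwrite("pics/c5.png",cv2.resize(c,None,fx=2.8,fy=2.8,interpolation=cv2.INTER_CUBIC)[:,:,::-1])
E
```

```text
[ 631.60475546 -140.89396759  108.87415336] [-9.46529174e-06 -1.07204312e-02  9.99942534e-01 -2.37854084e-05] [-0.4728752   0.57426181 -1.3435883 ]
```

View pics/c5.png

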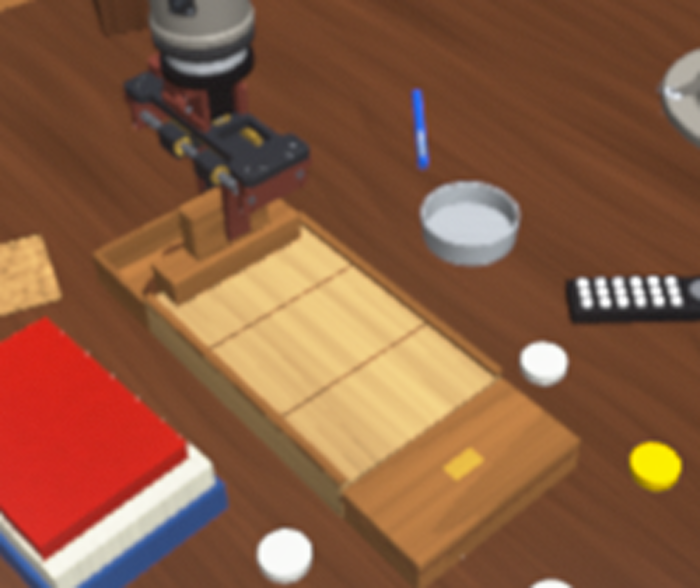

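The field is clear. A bit of a counter shows at crop (152,285), at the tray edge. I'll push slightly farther, then lift, go back and look.

Request:
carry_out:
  plan:
    - [0, -0.25, 0, 0, 0]
    - [0, -0.25, 0, 0, 0]
    - [0, 0, 0, 0, 0]
    - [0, 0, -0.8, 0, 0]
    - [0, 0.6, -0.6, 0, 0]
    - [0, 1, 0, 0, 0]
    - [0, 1, 0, 0, 0]
    - [0, 1, 0, 0, 0]
    - [0, 1, 0, 0, 0]
    - [0, 1, 0, 0, 0]

```text
time_s: 17.0
ee_pos: [629.1, -10.4, 145.5]
orientation: [0.001, -0.012, 1.0, 0.0]
force: [-0.2, 0.2, -1.8]
width: 0.273
grasp_force: 30.0
```

```bash
python3 - <<'E'
from h import *
st=robot.read_state();print(st["ee_pos"],st["orientation"],st["force"])
a=snap("scene")["frame"][150:270,190:330]; b=snap("top")["frame"][130:230,330:450]
a=cv2.resize(a,(420,360),interpolation=cv2.INTER_CUBIC);b=cv2.resize(b,(372,310),interpolation=cv2.INTER_CUBIC)
o=np.zeros((360,800,3),np.uint8);o[:,:420]=a;o[:310,425:797]=b
cv2.imwrite("pics/c6.png",o[:,:,::-1])
E
```

```text
[629.14792767 -10.38051454 145.46039823] [ 8.73715125e-04 -1.18421062e-02  9.99929396e-01  4.52881460e-04] [-0.18912102  0.22805088 -1.82943856]
```

View pics/c6.png

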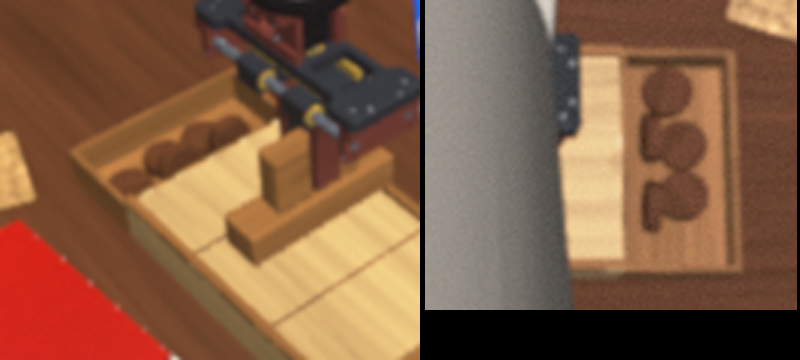

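All five counters are in the tray: three flat, and two on edge leaning inside it. Now I'll stand the sweeper down.

Request:
carry_out:
  plan:
    - [0, 0, 0.8, 0, 0]
    - [0, 0, 0.4, 0, 0]
    - [0, 0, 0.15, 0, 0]
    - [0, 0, 0.1, 0, 0]
    - [0, 0, 0, 0, 0]
    - [0, 0, 0, 0, 0]

```text
time_s: 17.85
ee_pos: [629.1, -13.2, 107.8]
orientation: [0.0, -0.011, 1.0, -0.0]
force: [-0.1, 0.0, -0.3]
width: 0.268
grasp_force: 30.0
```

Request:
carry_out:
  plan:
    - [0, 0, 0.02, 0, 0]
    - [0, 0, 0, 0, 0]
    - [0, 0, 0, 0, 1]
    - [0, 0, 0, 0, 1]
    - [0, 0, 0, 0, 1]
    - [0, 0, 0, 0, 1]
    - [0, 0, 0, 0, 1]
    - [0, 0, 0, 0, 1]
    - [0, 0, 0, 0, 1]
    - [0, 0, 0, 0, 1]

```text
time_s: 19.1
ee_pos: [628.8, -12.9, 107.2]
orientation: [0.0, -0.011, 1.0, 0.0]
force: [0.3, -0.1, -0.0]
width: 0.995
grasp_force: 0.0
```

Request:
carry_out:
  plan:
    - [0, 0, 0, 0, 1]
    - [0, 0, -0.4, 0, 1]
    - [0, 0, -1, 0, 1]
    - [0, 0, -1, 0, 1]
    - [0, 0, -1, 0, 1]
    - [0, 0, -1, 0, 1]
    - [0, 1, 0, 0, 1]
    - [0, 1, 0, 0, 1]
    - [0, 1, 0, 0, 1]
    - [0, 1, 0, 0, 1]

```text
time_s: 20.35
ee_pos: [626.6, 87.8, 218.0]
orientation: [0.0, -0.011, 1.0, 0.0]
force: [-0.1, -1.5, -0.9]
width: 0.994
grasp_force: 0.0
```

Request:
carry_out:
  plan:
    - [0, 1, 0, 0, 1]
    - [0, 1, 0, 0, 1]
    - [0, 1, 0, 0, 1]
    - [0, 1, 0, 0, 1]
    - [0, 1, 0, 0, 1]
    - [0, 1, 0, 0, 1]
    - [0, 0, 0, 0, 1]
    - [0, 0, 0, 0, 1]

```text
time_s: 21.35
ee_pos: [623.4, 235.9, 217.1]
orientation: [-0.0, -0.011, 1.0, -0.001]
force: [0.1, -1.2, -0.5]
width: 1.002
grasp_force: 0.0
```

```bash
python3 - <<'E'
from h import *
print(robot.read_state()["force"])
a=snap("scene")["frame"][130:310,190:450]; b=snap("top")["frame"][130:310,230:450]
o=np.zeros((280,800,3),np.uint8);o[:,:404]=cv2.resize(a,(404,280),interpolation=cv2.INTER_CUBIC);o[:,410:752]=cv2.resize(b,(342,280),interpolation=cv2.INTER_CUBIC)
cv2.imwrite("pics/c7.png",cv2.cvtColor(o,cv2.COLOR_RGB2BGR))
E
```

```text
[ 0.09226747 -1.2075005  -0.50798509]
```

View pics/c7.png

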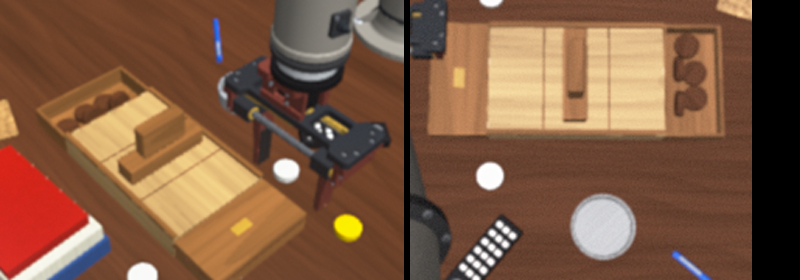

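The sweeper stands upright on the field between the rails, at right-hand px (575,75). All five counters are in the tray (690,75), and the bystanders haven't moved. Handing in.

```bash
python3 -c "
from workcell import robot; print(robot.hand_in())"
```

```text
the job is handed in; nothing more can be done
None
```

I handed the job in at about 21.5 s: all five counters are in the tray (three flat, two leaning on edge), the sweeper stands released and upright on the cleared field between the rails, and the remotes and dish were not touched.

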